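# Re-index the swivel vice towards the carton

## Task

The small swivel vice is locked with its index arm in the middle hole. Draw its sprung index pin up by the black knob, swing the arm over to the side where the open carton stands, and let the pin drop fully home in the hole on that side, then let go. Handle the pin gently, never forcing it against the plates, and leave the carton, the tool case and the mallet where they are.

Things in the scene. Friction and masses are not known exactly. Their poses are not given: they have to be found in the camera images.
- stand: Grey swivel base bolted to the bench. Origin on the vertical turning axis at bench height, z up; -x points along the middle position of the index arm (roughly to the robot), +y to the left-hand hole's side. Round it at 110 mm radius runs a flat level track, 30 mm wide, top 20 mm high (between the plates 0.3 mm lower, ends bevelled), unbroken to 1.05 rad either side, with three 12 mm through holes.
- mid_hole (a point): Mouth centre of the middle hole, in which the pin starts: 110 mm from the axis along the base's -x, 20 mm above the bench.
- left_mark (a point): Point on the track's top, on its centre line, 0.56 rad from the middle to the base's +y. The left hole is in a steel plate, 52 mm along the track, clamped in slots: the hole's centre lies 0.04 to 0.24 rad (4 to 26 mm along the track) beyond this point, away from the middle. No reading tells where; see it or find it by feel.
- right_mark (a point): The same to the right: on the track's centre line 0.56 rad from the middle to the base's -y. The right hole, in its own slotted steel plate, has its centre 0.04 to 0.24 rad (4 to 26 mm along the track) beyond this point, away from the middle. No reading tells where; see it or find it by feel.
- vice (a joint): Angle in rad of the blue vice and its index arm about the base's axis: 0 = arm along the base's -x, positive to its +y, stops at 0.95 either way. Needs about 0.12 N m to turn, stays where left; about 1 mm of play at a seated pin. Arm 26 mm wide, top 34 mm high, reaching 128 mm from the axis. The rest stays under 106 mm high and, on the arm's side, within 60 mm of the axis.
- plunger (a joint): Draw of the sprung pin at the arm's end, m: 0 = home, 10 mm deep in a hole; 0.010 = its end rests on the track; 0.015 = upper stop. Spring and weight: 6 N down at 0, 9 N at 0.015. Pin 10 mm thick, flat end: drops only within 1 mm of a hole's centre. Let go on the track, it slides along with about 3 N of push and snaps into a hole, blocking the arm. More than 35 N on track or hole wall harms it.
- knob_mid (a point): Middle of the pin's upright black cylindrical knob, 24 mm across, 38 mm tall, rising and falling with the pin, 110 mm from the turning axis. Pin home: this point 67 mm above the bench, knob underside 48 mm, top 86 mm. Below it on the arm a 20 mm wide collar, top at 46 mm.
- carton_center (a point): Centre of the open cardboard carton, 200 x 150 x 110 mm with two spread flaps and goods inside, loose, left or right of the vice: it shows to which side the vice must turn. Not to be moved.
- case_center (a point): Centre of the closed dark teal tool case, 220 x 150 x 65 mm, loose, on the other side from the carton. Not to be moved.
- mallet_center (a point): Middle of the rubber mallet lying beyond the vice, 290 mm long, head 55 x 110 x 55 mm, loose. Not to be moved.

How it is judged:
On the way, in this order (a step that is already met when the one before it is completed fails the run):
1. the pin is drawn up clear of the middle hole (plunger over 10.2 mm) (value of joint plunger above 0.0102 m and value of joint vice between -0.2 and 0.2 rad), for 0.05 s.
2. the arm is swung over more than 0.35 rad to the carton's side with the pin still out (plunger over 7 mm) (((y of carton_center in the frame of stand above 0 m and value of joint vice between 0.35 and 0.95 rad) or (y of carton_center in the frame of stand below 0 m and value of joint vice between -0.95 and -0.35 rad)) and value of joint plunger above 0.007 m), for 0.05 s.
At the end, for the whole second after the job is handed in: The arm stands at the hole on the carton's side (0.57 to 0.83 rad from the middle), the pin is home in it to within 1.5 mm of its full depth, and the vice is at rest (((y of carton_center in the frame of stand above 0 m and value of joint vice between 0.57 and 0.83 rad) or (y of carton_center in the frame of stand below 0 m and value of joint vice between -0.83 and -0.57 rad)) and value of joint plunger below 0.0015 m and velocity of joint vice between -0.05 and 0.05 rad/s); the robot touches nothing.
It fails at once if the pin is forced against the base's track or middle hole with more than 35 N (contact force between plunger and stand above 35 N).
It fails at once if the carton is moved by more than 20 mm (distance of carton_center from where it was at the start of the episode above 0.02 m).
It fails at once if the tool case is moved by more than 20 mm (distance of case_center from where it was at the start of the episode above 0.02 m).
It fails at once if the mallet is moved by more than 20 mm (distance of mallet_center from where it was at the start of the episode above 0.02 m).
It also fails if it takes over 48 s, if anything falls off the work surface, if the arm or the gripper's body presses on something with over 40 N, if the wrist force passes 120 N, or if a joint passes its speed limit or range.

## Robot

A 7-joint arm with a two-finger parallel gripper is mounted at the origin on the work surface. World frame = base frame: x ahead of the robot, y to its left, z up, the work surface at z = 0. Lengths are in m, angles in rad, forces in N, time in s.
With the tool pointing down it reaches from about 0.35 to 0.9 m from the base axis. Payload 7.2 kg.
Tool frame: the origin (TCP) lies at the centre of the arm's flange, where the gripper is bolted on; the fingertips stand 173 mm ahead of it and the grasp point (between the pads) lies 155 mm ahead of it (ctrl.finger_overhang is the distance from the TCP to the fingertips, in m); z points along the fingers, y is the direction in which the jaws open and shut (so a half turn about z gives the same grasp; the last joint's range is limited). The gripper opens to 85 mm and grips with 20 to 120 N. Pads are 22 mm wide; open, the fingers measure 114 mm over their backs; the gripper's body (76 mm by 85 mm) begins 54 mm behind the grasp point. The pads swing forward as they close: fully open they stand 13 mm farther back than shut.
Start: joints at [-1.289, 0.411, -0.013, 1.596, 0.006, 1.134, -0.082], TCP at [0.214, 0.587, 0.405] pointing down, gripper open.
Joint ranges: [-2.95, 2.95], [-0.29, 1.99], [-1.47, 1.44], [0.14, 2.54], [-1.03, 4.17], [0.13, 1.85], [-2.86, 2.86]. Speed limits (rad/s): [2.39, 2.39, 3.01, 3.01, 3.14, 3.14, 3.14].

## Interface

Orientations are given as [roll, pitch, yaw] about the fixed x, y, z axes, in that order (R = Rz(yaw) Ry(pitch) Rx(roll)).
In Python, from rig import ctrl gives the robot as it stands.
- The arm moves only by the tool step_arm, never from a script. Its argument "targets" is text: rows parted by semicolons, each of 6 numbers parted by spaces: the shift along the tool's x, y, z in mm, then the turn, a rotation vector about the tool's x, y, z in degrees. A call has 1 to 5 rows; each row shifts and turns the commanded pose from where the row before left it, along the tool's axes as they then stand; what a row does not reach is not made up. A row lasts 1/8 s, in which the tool goes at most 62.5 mm and 10.7 degrees, less where a joint would pass 70% of its speed; a pose out of reach is approached as far as the arm can. A call with a gripper value outside its range is refused whole. "hand" is the gripper's target within -1 to 1 (shut at 1, half-way at 0, fully open at -1), set as the call begins (left out, the last holds). The fingers move at their own pace and stop on an object; the grip force is fixed at half the most. Time passes only in rows, so rows that do not move let the fingers close. It gives the time, the measured TCP pose, the force and the opening at its end, in the units of the state.
- ctrl.state(): the state, without advancing time (a new reading comes with each control period).
- ctrl.grab_frame(name): name is "side" or "top" or "wrist"; returns the picture (480x640x3 uint8, blue, green, red); there is no depth.
- ctrl.get_calibration(name): a dict with "intrinsics" (3x3 intrinsics, pixels), "k1" (the pictures are not rectified: a ray, as slopes to the right and down, at radius r is drawn at 1 + k1 r^2 times it, then the intrinsics apply), "world_to_cam" (4x4, takes a point from world to camera coordinates); the wrist camera has in their place "T_tool_cam" (4x4, takes a point from camera to tool coordinates, whose origin is the TCP and whose axes are the flange's). Camera axes: x right, y down, z forward; pixel columns grow to the right and rows downward; lengths in m; the calibration is good to about 2 mm. A picture is of the moment at which its call begins: read the wrist's pose just before it. get_calibration takes no time and is no camera call.
- ctrl.close_job(): hands the job in, once; it reports no verdict.
The state is a dict: "time_s": time; "joint_positions": joint angles; "qvel": joint speeds; "tau": joint torques, N m; "tool_pos": TCP position; "eef_rot": TCP orientation; "wrist_force": force on the tool from outside, world axes, zero at the start; "ft_torque": the same for the moment, N m; "finger_gap": finger opening in m.
Only numpy, scipy, OpenCV 4.12 (cv2) and the standard library are available. Lean on these libraries where they do the work, as an engineer would, in place of code of your own. Each camera call takes 0.05 s, during which the arm holds its last target. There are 200 camera calls.

## Working session

There is one attempt and no reset: what is moved stays moved. The work goes in short steps, Python scripts to look and compute and a tool call to move; the robot and the scene stay as the last step left them, time stands still between calls to the robot, and variables do not carry over. Pictures are saved under pics/ and viewed, about 8 in all and at most 12, crops included, and the job is handed in when it is done.

Besides the shell and the picture viewer there is one more tool, called after "Emit:" as a command line: name --argument value ..., lists and objects as JSON in quotes. step_arm: Moves the arm, as the interface text tells. Its arguments: {"type":"object","properties":{"targets":{"type":"string"},"hand":{"type":"number"}},"required":["targets"]}

```bash
ls; mkdir -p pics
python3 - <<'E'
from rig import ctrl
import cv2,numpy as np
s=ctrl.state();print({k:np.round(v,3) for k,v in s.items()})
a=ctrl.grab_frame("side");b=ctrl.grab_frame("top");w=ctrl.grab_frame("wrist")
for n,i in zip(("side0","top0","wrist0"),(a,b,w)): cv2.imwrite(f"pics/{n}.png",i)
for n in("side","top","wrist"):print(n,{k:np.round(v,4).tolist() for k,v in ctrl.get_calibration(n).items()})
E
```

```text
pics
{'time_s': np.float64(0.0), 'joint_positions': array([-1.289,  0.412, -0.013,  1.597,  0.006,  1.134, -0.082]), 'qvel': array([ 0.002, -0.002, -0.   ,  0.   , -0.   , -0.   , -0.002]), 'tau': array([-0.0000e+00, -6.0063e+01,  6.8100e-01, -2.9941e+01,  1.4000e-02,
        1.0000e-02, -0.0000e+00]), 'tool_pos': array([0.214, 0.587, 0.404]), 'eef_rot': array([-3.14 ,  0.   ,  2.792]), 'wrist_force': array([ 0.594,  0.899, -0.411]), 'ft_torque': array([ 0.007,  0.018, -0.046]), 'finger_gap': np.float64(0.085)}
side {'intrinsics': [[514.3613, 0.0, 318.5849], [0.0, 514.3613, 231.8643], [0.0, 0.0, 1.0]], 'k1': -0.1348, 'world_to_cam': [[0.8442, -0.5359, 0.0107, -0.536], [-0.3948, -0.6352, -0.6638, 0.31], [0.3625, 0.5562, -0.7478, 0.8899], [0.0, 0.0, 0.0, 1.0]]}
top {'intrinsics': [[527.722, 0.0, 323.0398], [0.0, 527.722, 233.4207], [0.0, 0.0, 1.0]], 'k1': -0.0474, 'world_to_cam': [[-0.0115, -0.9999, -0.0123, 0.015], [-0.9886, 0.0132, -0.1501, 0.6394], [0.1502, 0.0104, -0.9886, 1.4206], [0.0, 0.0, 0.0, 1.0]]}
wrist {'intrinsics': [[332.0829, 0.0, 319.8518], [0.0, 332.0829, 240.423], [0.0, 0.0, 1.0]], 'k1': 0.0092, 'T_tool_cam': [[0.0005, -0.9458, -0.3249, 0.0838], [1.0, 0.0006, -0.0001, -0.0001], [0.0003, -0.3249, 0.9458, 0.0316], [0.0, 0.0, 0.0, 1.0]]}
```

View pics/top0.png

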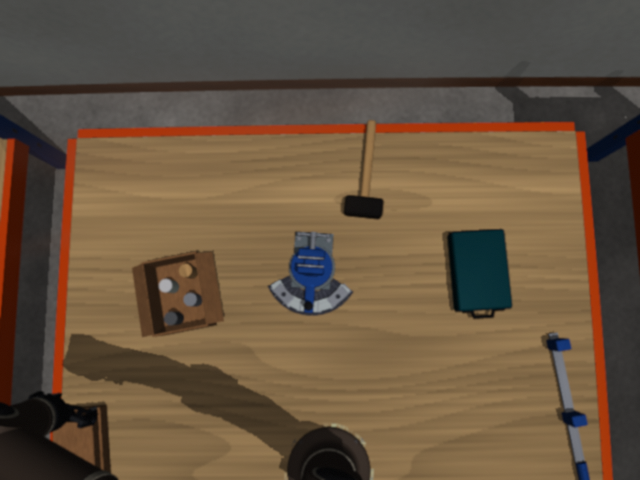

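View pics/side0.png

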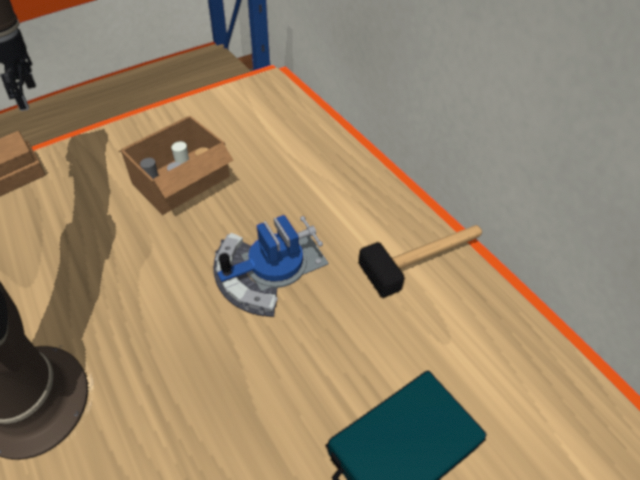

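The carton is on the robot's left, at about (180,293) in the top view. That is the base's +y side, so the swing is positive. The knob is at about (309,306) in the top view and (225,262) in the side view. The left plate is at about (288,293) in the top view.

```bash
cat > h.py <<'E'
from rig import ctrl
import cv2,numpy as np
from scipy.spatial.transform import Rotation as R
def T_tool(s):
    T=np.eye(4);T[:3,:3]=R.from_euler('xyz',s["eef_rot"]).as_matrix();T[:3,3]=s["tool_pos"];return T
def cam(name,s=None):
    c=ctrl.get_calibration(name);K=np.array(c["intrinsics"])
    M=T_tool(s)@np.array(c["T_tool_cam"]) if name=="wrist" else np.linalg.inv(np.array(c["world_to_cam"]))
    return K,c["k1"],M
def ray(c,uv):
    K,k,M=c;p=cv2.undistortPoints(np.array([[uv]],float),K,np.array([k,0,0,0.]))[0,0]
    d=M[:3,:3]@np.array([*p,1]);return M[:3,3],d/np.linalg.norm(d)
def onz(c,uv,z):
    o,d=ray(c,uv);return o+d*(z-o[2])/d[2]
def proj(c,P):
    K,k,M=c;W=np.linalg.inv(M);r=cv2.Rodrigues(W[:3,:3])[0]
    return cv2.projectPoints(np.atleast_2d(np.array(P,float)),r,W[:3,3],K,np.array([k,0,0,0.]))[0][:,0]
def tri(c1,u1,c2,u2):
    o1,d1=ray(c1,u1);o2,d2=ray(c2,u2)
    t=np.linalg.lstsq(np.c_[d1,-d2],o2-o1,rcond=None)[0]
    a=o1+t[0]*d1;b=o2+t[1]*d2;return (a+b)/2,np.linalg.norm(a-b)
def goto(s,p,yaw):
    "shift in tool axes (mm) and turn about tool z (deg) to reach TCP p, pointing down with yaw"
    Rm=T_tool(s)[:3,:3];G=R.from_euler('xyz',[np.pi,0,yaw])
    return (Rm.T@(np.array(p)-s["tool_pos"])*1e3).round(1),np.degrees((R.from_matrix(Rm).inv()*G).as_rotvec()).round(2)
E
python3 - <<'E'
from h import *
ct,cs=cam("top"),cam("side")
print("knob",tri(ct,(309,305),cs,(225,262)),onz(ct,(309,305),.08))
# blue disc centre
for n,c in(("top",ct),("side",cs)):
    i=cv2.imread(f"pics/{n}0.png");h=cv2.cvtColor(i,cv2.COLOR_BGR2HSV)
    m=cv2.inRange(h,(105,120,60),(125,255,255));m[:200]=0;m[330:]=0;m[:,:200]=0;m[:,400:]=0
    x=cv2.moments(m,True);print(n,x['m00'],x['m10']/x['m00'],x['m01']/x['m00'])
print("axis~",onz(ct,(311,264),.05))
s=ctrl.state()
print(goto(s,[.40,.02,.38],np.pi))
E
```

```text
knob (array([0.4419431 , 0.04696555, 0.06838686]), np.float64(0.0002672481621569629)) [0.44188336 0.04648049 0.08      ]
top 1327.0 311.0218538055765 270.94046721929163
side 2453.0 270.4439461883408 256.0615572768039
axis~ [0.55448527 0.04125395 0.05      ]
(array([-368.9, -469. ,   24.7]), array([-7.000e-02, -1.000e-02, -2.004e+01]))
```

Emit:
step_arm --targets "0 -50 0 0 0 -10; 0 -50 0 0 0 -10; -28 -45 7 0 0 0; -28 -45 7 0 0 0; -28 -45 7 0 0 0" --hand -1

```text
time_s: 0.78
tool_pos: [0.2728, 0.3542, 0.3835]
eef_rot: [3.141, 0.0, 3.141]
wrist_force: [1.4, 0.5, -0.3]
finger_gap: 0.0853
```

Emit:
step_arm --targets "-28 -45 7 0 0 0; -28 -45 7 0 0 0; -28 -45 7 0 0 0; -28 -45 7 0 0 0; -28 -45 7 0 0 0"

```text
time_s: 1.4
tool_pos: [0.4127, 0.1292, 0.3486]
eef_rot: [3.141, 0.0, 3.141]
wrist_force: [0.9, 1.4, 0.7]
finger_gap: 0.0852
```

Emit:
step_arm --targets "-28 -42 7 0 0 0; -28 -42 7 0 0 0; 0 0 10 0 0 0; 0 0 10 0 0 0; 0 0 0 0 0 0"

```text
time_s: 2.02
tool_pos: [0.4672, 0.0478, 0.3138]
eef_rot: [-3.142, -0.002, -3.14]
wrist_force: [-0.3, -0.2, -0.5]
finger_gap: 0.0853
```

Run:
```python
from h import *
import json
s=ctrl.state();w=ctrl.grab_frame("wrist");cv2.imwrite("pics/w1.png",w)
json.dump({k:np.array(v).tolist() for k,v in s.items()},open("w1.json","w"));print(s["tool_pos"],s["eef_rot"])
```

```text
[0.46718124 0.04782878 0.31379637] [-3.14153543e+00 -2.15667846e-03 -3.14041387e+00]
```

View pics/w1.png

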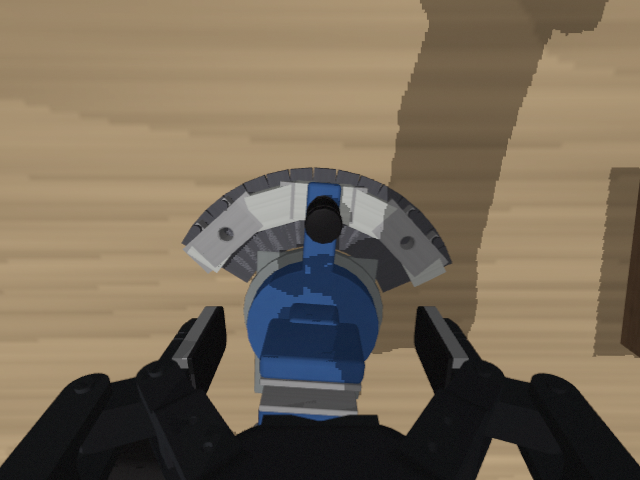

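The wrist view shows the knob top at about (323,224). The left plate's hole is on the image right at about (407,242), and the right hole is at about (226,234). I'll refine these numerically.

```bash
cat > meas.py <<'E'
from h import *
import json
from scipy.optimize import least_squares
s=json.load(open("w1.json"));c=cam("wrist",s);w=cv2.imread("pics/w1.png");g=cv2.cvtColor(w,cv2.COLOR_BGR2GRAY)
def blob(u,v,r=10):
    p=g[v-r:v+r+1,u-r:u+r+1].astype(float)
    t=(np.percentile(p,3)+np.median(p))/2
    n,l,st,ce=cv2.connectedComponentsWithStats((p<t).astype(np.uint8))
    k=min(range(1,n),key=lambda k:np.hypot(*(ce[k]-r))-st[k,4]*.1);return ce[k]+[u-r,v-r],st[k]
hl,a=blob(407,242);hr,b=blob(226,234);print(hl,a,hr,b)
m=(g<32).astype(np.uint8);m[:170]=0;m[260:]=0;m[:,:290]=0;m[:,360:]=0
x,y,ww,hh=cv2.boundingRect(max(cv2.findContours(m,0,1)[0],key=cv2.contourArea));print("knob bbox",x,y,ww,hh)
PL,PR=onz(c,hl,.02),onz(c,hr,.02)
print("holes",PL,PR)
kt=onz(c,(x+ww/2,y+hh-ww/2),.086);print("knob top",kt)
f=lambda q:[np.hypot(*(p[:2]-q))-.11 for p in(PL,PR,kt)]
q=least_squares(f,[.55,.04]).x;print("axis",q,"res mm",np.array(f(q))*1e3)
an=lambda p:np.arctan2((p[1]-q[1]),-(p[0]-q[0]))
print("angles L,knob,R",an(PL),an(kt),an(PR),"rel L",an(PL)-an(kt),"rel R",an(PR)-an(kt))
v=cv2.resize(w[150:290,170:470],None,fx=2.6,fy=2.6,interpolation=cv2.INTER_CUBIC);cv2.imwrite("pics/w1c.png",v)
E
python3 meas.py
```

```text
[407.17741935 241.68548387] [  3   4  14  13 124] [225.30821918 233.75342466] [  3   3  14  14 146]
knob bbox 305 196 38 48
holes [0.47374819 0.12060259 0.02      ] [ 0.46706596 -0.03069067  0.02      ]
knob top [0.44023419 0.05017931 0.086     ]
axis [0.55000633 0.0414447 ] res mm [-0.08514341 -0.07904367  0.11909515]
angles L,knob,R 0.8040540271735064 0.07940315963305287 -0.7158349602828633 rel L 0.7246508675404535 rel R -0.7952381199159162
```

View pics/w1c.png

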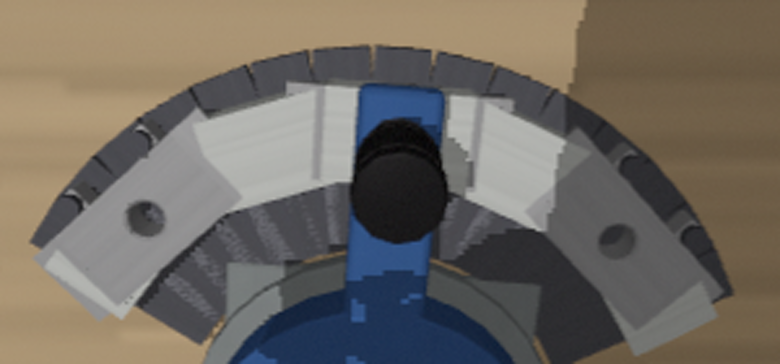

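The three points fit a 110 mm circle to within 0.1 mm. The left hole is about 0.725 rad from the middle. Next I go over the knob.

```bash
cat >> h.py <<'E'
AX=np.array([.5500,.0414]);A0=.0794
def arm_pose(th,z): 
    a=A0+th; return [AX[0]-.11*np.cos(a),AX[1]+.11*np.sin(a),z],np.pi-a
E
python3 -c "
from h import *
print(goto(ctrl.state(),*arm_pose(0,.224)))"
```

```text
(array([27. ,  2.3, 90.4]), array([ 0.01, -0.07,  4.62]))
```

Emit:
step_arm --targets "27 2.3 10 0 0 0; 0 0 0 0 0 4.6; 0 0 20 0 0 0; 0 0 20 0 0 0; 0 0 0 0 0 0"

```text
time_s: 2.7
tool_pos: [0.4404, 0.0498, 0.2642]
eef_rot: [-3.141, -0.002, 3.062]
wrist_force: [-0.5, 0.4, 0.5]
finger_gap: 0.0854
```

```bash
python3 -c "
from h import *
s=ctrl.state();print(goto(s,*arm_pose(0,.224)),s['wrist_force'])
w=ctrl.grab_frame('wrist');cv2.imwrite('pics/w2.png',w)"
```

```text
(array([ 0. ,  0.4, 40.2]), array([-0.03, -0.11, -0.01])) [-0.50715679  0.39313452  0.48363284]
```

View pics/w2.png

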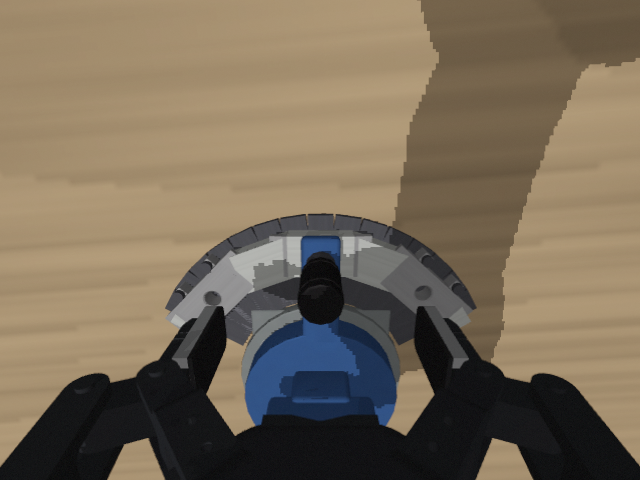

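The knob (column 321) sits midway between the pads and the view is clear. I'll descend and close.

Emit:
step_arm --targets "0 0.4 20 0 0 0; 0 0 20 0 0 0; 0 0 0 0 0 0; 0 0 0 0 0 0" --hand 0

```text
time_s: 3.25
tool_pos: [0.4415, 0.0496, 0.2257]
eef_rot: [3.141, 0.001, 3.061]
wrist_force: [0.6, -0.1, -0.2]
finger_gap: 0.0429
```

Emit:
step_arm --targets "0 0 0 0 0 0; 0 0 0 0 0 0; 0 0 0 0 0 0; 0 0 0 0 0 0" --hand 1

```text
time_s: 3.75
tool_pos: [0.4415, 0.0496, 0.2258]
eef_rot: [3.141, 0.002, 3.061]
wrist_force: [-1.1, -1.1, 8.1]
finger_gap: 0.0227
```

Emit:
step_arm --targets "0 0 -4 0 0 0; 0 0 -4 0 0 0; 0 0 -4 0 0 0; 0 0 -1 0 0 0; 0 0 0 0 0 0"

```text
time_s: 4.38
tool_pos: [0.4414, 0.0496, 0.2379]
eef_rot: [3.141, 0.001, 3.061]
wrist_force: [5.1, 0.5, -8.9]
finger_gap: 0.0224
```

Run:
```python
from h import *
s=ctrl.state();print(s["tool_pos"],s["wrist_force"],s["finger_gap"])
b=ctrl.grab_frame("side");cv2.imwrite("pics/side1.png",cv2.resize(np.vstack([cv2.imread("pics/side0.png")[200:330,160:340],b[200:330,160:340]]),None,fx=2.2,fy=2.2,interpolation=cv2.INTER_CUBIC))
```

```text
[0.44142425 0.0495777  0.23786843] [ 5.11355885  0.54651214 -8.86829381] 0.022380809206468462
```

View pics/side1.png

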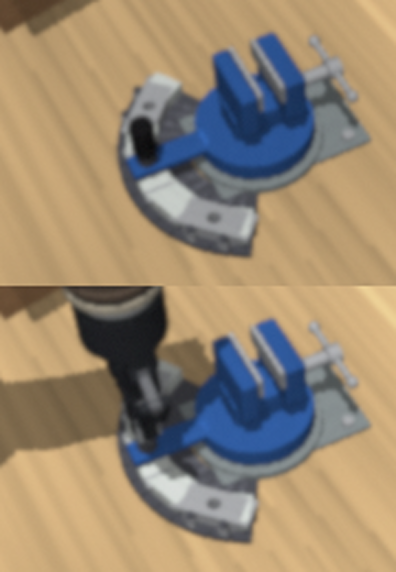

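The wrist force of about -8.9 N matches the spring at around 12 mm draw. I'll lift 0.7 mm more for margin, then start the swing gently.

Emit:
step_arm --targets "0 0 -0.7 0 0 0; -0.1 3.8 0 0 0 2; -0.1 3.8 0 0 0 2; 0 0 0 0 0 0"

```text
time_s: 4.92
tool_pos: [0.4423, 0.0571, 0.2383]
eef_rot: [-3.142, 0.001, 2.991]
wrist_force: [5.2, 0.9, -8.9]
finger_gap: 0.0226
```

```bash
python3 -c "
from h import *
s=ctrl.state();p=s['tool_pos'][:2]-AX;print(np.hypot(*p),np.arctan2(p[1],-p[0])-A0,np.pi-s['eef_rot'][2]-A0,s['wrist_force'],s['ft_torque'])"
```

```text
0.10882301858225515 0.06579868217527238 0.07161561087723559 [ 5.17479984  0.9134067  -8.94252596] [ 0.23188012 -1.09933696  0.0324061 ]
```

Emit:
step_arm --targets "-0.3 7.6 0 0 0 4; -0.3 7.6 0 0 0 4; -0.3 7.6 0 0 0 4; 0 0 0 0 0 0"

```text
time_s: 5.42
tool_pos: [0.448, 0.0793, 0.2382]
eef_rot: [-3.141, 0.0, 2.782]
wrist_force: [5.0, 0.0, -9.2]
finger_gap: 0.0225
```

Emit:
step_arm --targets "-0.3 7.6 0 0 0 4; -0.3 7.6 0 0 0 4; -0.3 7.6 0 0 0 4; -0.3 7.6 0 0 0 4; 0 0 0 0 0 0"

```text
time_s: 6.05
tool_pos: [0.4623, 0.1057, 0.2381]
eef_rot: [-3.141, -0.0, 2.504]
wrist_force: [3.1, 1.3, -8.9]
finger_gap: 0.0223
```

```bash
cat > st.py <<'E'
from h import *
s=ctrl.state();p=s['tool_pos'][:2]-AX;a=s['eef_rot'][2];f=T_tool(s)[:3,:3].T@s['wrist_force']
print("r %.4f th %.4f yawth %.4f z %.4f gap %.4f"%(np.hypot(*p),np.arctan2(p[1],-p[0])-A0,(np.pi-a)-A0,s['tool_pos'][2],s['finger_gap']),"f_tool",f.round(1),"t",s['time_s'])
E
python3 st.py
```

```text
r 0.1087 th 0.5536 yawth 0.5581 z 0.2381 gap 0.0223 f_tool [-1.7  2.9  8.9] t 6.05
```

Run:
```python
from h import *
import json
s=ctrl.state();w=ctrl.grab_frame("wrist");cv2.imwrite("pics/w3.png",w)
json.dump({k:np.array(v).tolist() for k,v in s.items()},open("w3.json","w"))
c=cam("wrist",s);u=proj(c,[[AX[0]-.11*np.cos(A0+.725),AX[1]+.11*np.sin(A0+.725),.02]])[0];print(u)
cv2.imwrite("pics/w3c.png",cv2.resize(w[220:460,200:500],None,fx=2.4,fy=2.4,interpolation=cv2.INTER_CUBIC))
```

```text
[350.90788007 271.22050584]
```

View pics/w3c.png

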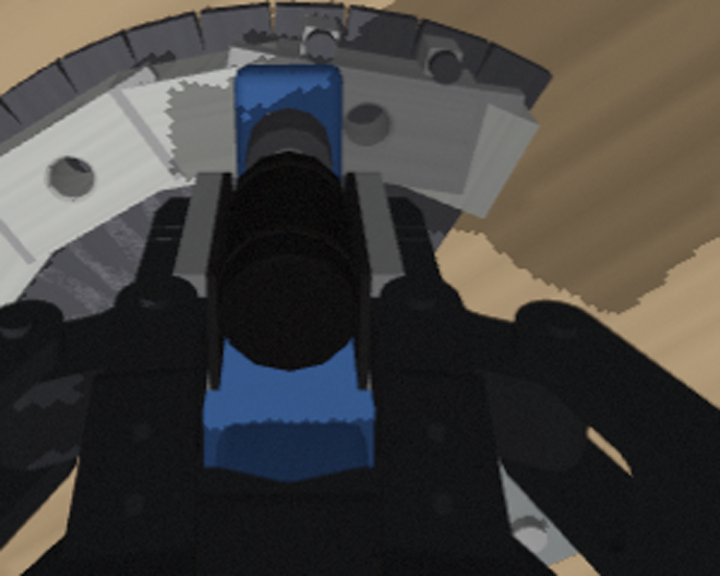

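The left hole shows at crop (368,124), which is full-image (353.3,271.7). The freed middle hole is at crop (72,177), which is full-image (230,294). The pin is clear of it.

Run:
```python
from h import *
import json
s=json.load(open("w3.json"));c=cam("wrist",s)
w=cv2.imread("pics/w3.png")
g=cv2.cvtColor(w,cv2.COLOR_BGR2GRAY)
def ctr(u,v,r=11):
    p=g[v-r:v+r+1,u-r:u+r+1];b=cv2.GaussianBlur(p,(3,3),0);t=(b.min()*1.+np.percentile(b,60))/2
    n,l,st,ce=cv2.connectedComponentsWithStats((b<t).astype(np.uint8));return [(ce[k]+[u-r,v-r],st[k].tolist()) for k in range(1,n) if st[k,4]>20]
print(ctr(353,271),ctr(230,294))
H=np.array([onz(c,(353.3,271.7),.02),onz(c,(230.0,293.8),.02)])[:,:2]
d=H[0]-H[1];L=np.linalg.norm(d);print("chord angle",2*np.arcsin(L/.22))
m=H.mean(0);n=np.array([d[1],-d[0]])/L
ax=max((m+k*n*np.sqrt(.11**2-L*L/4) for k in(1,-1)),key=lambda q:q[0]);print("axis",ax)
an=lambda p:np.arctan2(p[1]-ax[1],-(p[0]-ax[0]))
e=[onz(c,(200+x/2.4,220+y/2.4),.034) for x,y in((236,72),(342,72),(236,160),(342,160))]
p1=(e[0]+e[1])/2;p2=(e[2]+e[3])/2
print("left,mid",an(H[0]),an(H[1]),"tcp",an(s["tool_pos"]),"arm edge mid",an(p1),an(p2))
```

```text
[(array([351.65625   , 267.33333333]), [3, 3, 15, 9, 96])] [(array([229.14622642, 293.08018868]), [2, 3, 17, 15, 212])]
chord angle 0.7293686170371467
axis [0.55093951 0.04220814]
left,mid 0.806879628633426 0.07751101159627977 tcp 0.621902025619262 arm edge mid 0.6244575850260023 0.6218866322098007
```

The two estimates put the hole at tool angle 0.725 to 0.738. I'll stop about 2 mm short, lower the pin to just above the plate and loosen the jaws to a cage. Then I'll nudge it home.

Emit:
step_arm --targets "-0.3 7.6 0 0 0 4; -0.3 7.6 0 0 0 4; 0 2.3 0 0 0 1.2; 0 0 0 0 0 0; 0 0 0 0 0 0"

```text
time_s: 6.72
tool_pos: [0.4737, 0.1187, 0.2383]
eef_rot: [-3.141, -0.001, 2.343]
wrist_force: [1.5, 3.3, -8.9]
finger_gap: 0.0226
```

```bash
python3 st.py
```

```text
r 0.1087 th 0.7123 yawth 0.7193 z 0.2383 gap 0.0226 f_tool [1.4 3.4 8.9] t 6.725
```

Emit:
step_arm --targets "0 0 0.7 0 0 0; 0 0 0.7 0 0 0; 0 0 0 0 0 0"

```text
time_s: 7.1
tool_pos: [0.4737, 0.1187, 0.2368]
eef_rot: [-3.141, -0.001, 2.342]
wrist_force: [-0.8, 3.4, -8.3]
finger_gap: 0.0226
```

Emit:
step_arm --targets "0 0 0 0 0 0; 0 0 0 0 0 0; 0 0 0 0 0 0; 0 0 0 0 0 0" --hand 0.32

```text
time_s: 7.6
tool_pos: [0.4742, 0.1185, 0.2372]
eef_rot: [3.141, 0.0, 2.341]
wrist_force: [-0.6, 0.4, 0.3]
finger_gap: 0.029
```

```bash
python3 st.py;python3 - <<'E'
from h import *
w=ctrl.grab_frame("wrist")
cv2.imwrite("pics/w4c.png",cv2.resize(w[220:460,200:500],None,fx=2.4,fy=2.4,interpolation=cv2.INTER_CUBIC))
E
```

```text
r 0.1081 th 0.7148 yawth 0.7211 z 0.2372 gap 0.0290 f_tool [ 0.7 -0.1 -0.3] t 7.6
```

View pics/w4c.png

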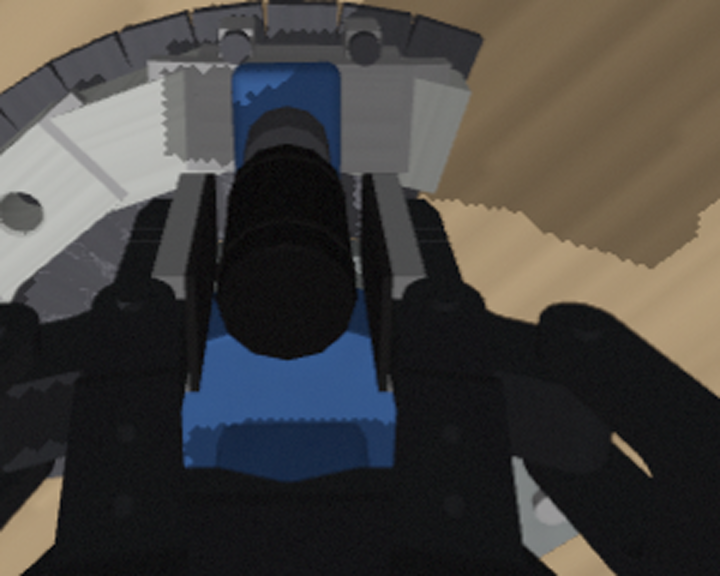

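The knob is still up, with about 3 mm of clearance each side, so the pin rests on the plate just short of the hole. Now I nudge it in +y.

Emit:
step_arm --targets "0 0.8 0 0 0 0; 0 0.8 0 0 0 0; 0 0.5 0 0 0 0; 0 0 0 0 0 0"

```text
time_s: 8.15
tool_pos: [0.4756, 0.1202, 0.237]
eef_rot: [-3.142, 0.0, 2.342]
wrist_force: [0.6, 0.6, 0.5]
finger_gap: 0.0288
```

```bash
python3 st.py
```

```text
r 0.1084 th 0.7350 yawth 0.7206 z 0.2370 gap 0.0288 f_tool [ 0.   0.9 -0.5] t 8.15
```

Emit:
step_arm --targets "0 0.5 0 0 0 0; 0 0.5 0 0 0 0; 0 0 0 0 0 0"

```text
time_s: 8.52
tool_pos: [0.476, 0.1205, 0.2368]
eef_rot: [-3.141, -0.0, 2.341]
wrist_force: [-2.2, -1.7, 1.9]
finger_gap: 0.0293
```

```bash
python3 st.py
```

```text
r 0.1083 th 0.7396 yawth 0.7210 z 0.2368 gap 0.0293 f_tool [ 0.3 -2.7 -1.9] t 8.525
```

Emit:
step_arm --targets "0 0.5 0 0 0 0; 0 0 0 0 0 0"

```text
time_s: 8.78
tool_pos: [0.4763, 0.1208, 0.2367]
eef_rot: [-3.14, -0.0, 2.341]
wrist_force: [-3.6, -3.9, 0.7]
finger_gap: 0.0292
```

```bash
python3 st.py
```

```text
r 0.1084 th 0.7429 yawth 0.7210 z 0.2367 gap 0.0292 f_tool [-0.3 -5.3 -0.7] t 8.775
```

Emit:
step_arm --targets "0 0.5 0 0 0 0; 0 0 0 0 0 0"

```text
time_s: 9.02
tool_pos: [0.4765, 0.121, 0.2366]
eef_rot: [-3.14, -0.001, 2.341]
wrist_force: [-3.9, -3.9, 0.3]
finger_gap: 0.0293
```

```bash
python3 st.py
```

```text
r 0.1084 th 0.7455 yawth 0.7210 z 0.2366 gap 0.0293 f_tool [-0.  -5.5 -0.3] t 9.025
```

Emit:
step_arm --targets "0 0.5 0 0 0 0; 0 0 0 0 0 0"

```text
time_s: 9.28
tool_pos: [0.4777, 0.1223, 0.237]
eef_rot: [3.141, 0.0, 2.342]
wrist_force: [-0.9, -0.0, -0.6]
finger_gap: 0.0288
```

```bash
python3 st.py
```

```text
r 0.1085 th 0.7619 yawth 0.7204 z 0.2370 gap 0.0288 f_tool [ 0.6 -0.6  0.6] t 9.275
```

Emit:
step_arm --targets "0 0.5 0 0 0 0; 0 0 0 0 0 0"

```text
time_s: 9.52
tool_pos: [0.4781, 0.1226, 0.2372]
eef_rot: [3.14, 0.0, 2.342]
wrist_force: [-1.7, -0.1, -0.7]
finger_gap: 0.0291
```

```bash
python3 st.py
```

```text
r 0.1085 th 0.7669 yawth 0.7203 z 0.2372 gap 0.0291 f_tool [ 1.1 -1.3  0.7] t 9.525
```

Run:
```python
from h import *
w=ctrl.grab_frame("wrist")
cv2.imwrite("pics/w5c.png",cv2.resize(w[220:460,200:500],None,fx=2.4,fy=2.4,interpolation=cv2.INTER_CUBIC))
```

```text
(no output)
```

View pics/w5c.png

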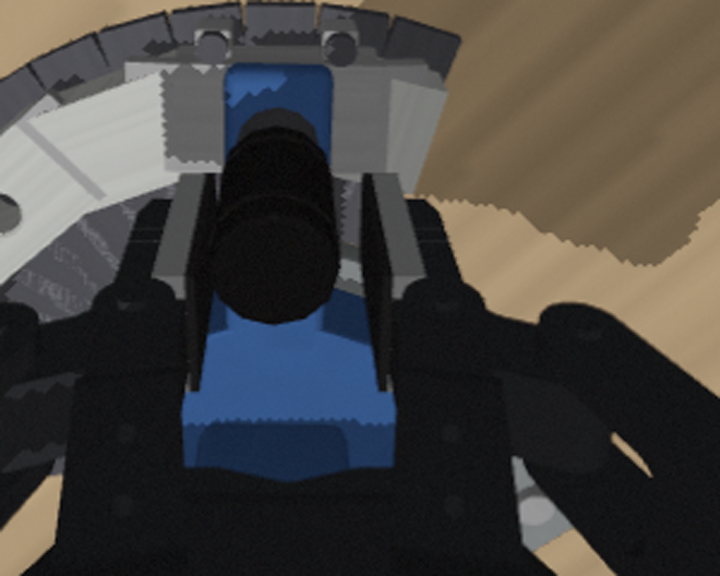

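The knob has dropped. Its lower edge moved from crop row 358 to 322, and its width fell from 138 to 124 px, which is about 10–11 mm down. The pin is in, so I'll back off, open and rise.

Emit:
step_arm --targets "0 -1.5 0 0 0 0; 0 -1.5 0 0 0 0; 0 0 0 0 0 0"

```text
time_s: 9.95
tool_pos: [0.4756, 0.1201, 0.237]
eef_rot: [3.141, 0.0, 2.341]
wrist_force: [0.1, -0.7, 0.2]
finger_gap: 0.0286
```

Emit:
step_arm --targets "0 0 0 0 0 0; 0 0 0 0 0 0; 0 0 0 0 0 0; 0 0 0 0 0 0" --hand -0.8

```text
time_s: 10.45
tool_pos: [0.4756, 0.1202, 0.237]
eef_rot: [3.142, 0.0, 2.342]
wrist_force: [-0.3, -0.1, 0.3]
finger_gap: 0.0768
```

Emit:
step_arm --targets "0 0 -20 0 0 0; 0 0 -30 0 0 0; 0 0 -40 0 0 0; 20 0 -20 0 0 0; 0 0 0 0 0 0"

```text
time_s: 11.08
tool_pos: [0.4615, 0.1354, 0.3482]
eef_rot: [3.139, -0.0, 2.344]
wrist_force: [0.9, -0.2, -1.3]
finger_gap: 0.077
```

```bash
python3 st.py
python3 - <<'E'
from h import *
s=ctrl.state();c=cam("wrist",s);w=ctrl.grab_frame("wrist")
b=ctrl.grab_frame("side");t=ctrl.grab_frame("top");cv2.imwrite("pics/top6.png",t)
a=w[120:420,160:560];k=cv2.resize(b[200:330,160:340],(400,289))
cv2.imwrite("pics/w6.png",np.vstack([a,k]))
t0=cv2.imread("pics/top0.png");d=cv2.absdiff(t,t0).max(2)
for n,(x0,y0,x1,y1) in dict(carton=(125,240,235,345),case=(440,220,520,320),mallet=(335,115,390,225)).items():print(n,(d[y0:y1,x0:x1]>40).mean().round(3))
for z in(.086,.096):
    for th in(.725,.735):print(z,th,proj(c,[arm_pose(th,z)[0]])[0]-[160,120])
E
```

```text
r 0.1291 th 0.7359 yawth 0.7187 z 0.3482 gap 0.0770 f_tool [-0.8  0.5  1.3] t 11.075
carton 0.079
case 0.0
mallet 0.0
0.086 0.725 [156.96137421 149.91510898]
0.086 0.735 [158.41367141 149.92922251]
0.096 0.725 [156.88578939 155.5243135 ]
0.096 0.735 [158.39487395 155.53881261]
```

View pics/w6.png

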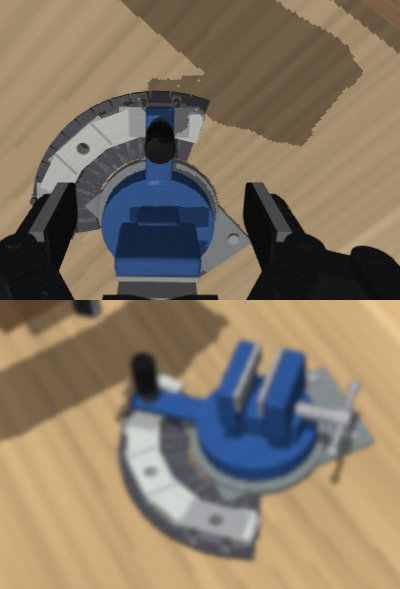

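The knob top is at about (160,149). The predictions are row 150 for home and row 156 for up. I'll do one numeric check and then hand in.

Run:
```python
from h import *
s=ctrl.state();c=cam("wrist",s);w=ctrl.grab_frame("wrist");g=cv2.cvtColor(w,cv2.COLOR_BGR2GRAY)
m=(g<32).astype(np.uint8);q=np.zeros_like(m);q[225:300,295:345]=m[225:300,295:345]
k=max(cv2.findContours(q,0,1)[0],key=cv2.contourArea);x,y,ww,hh=cv2.boundingRect(k);print("bbox",x,y,ww,hh)
a=np.linspace(0,2*np.pi,60)
for th in(.725,.735,.745):
  for z in(.086,.0875,.096):
    p=np.array(arm_pose(th,z)[0]);P=p+.012*np.c_[np.cos(a),np.sin(a),0*a]
    r=proj(c,P);print(th,z,"x",r[:,0].min().round(1),r[:,0].max().round(1),"bottom",r[:,1].max().round(1),"w",np.ptp(r[:,0]).round(1))
t=ctrl.grab_frame("top");i=[cv2.imread("pics/top0.png"),t]
for im in i:
    h=cv2.cvtColor(im,cv2.COLOR_BGR2HSV);mm=cv2.inRange(h,(5,90,30),(14,200,160))[235:350,120:240]
    print("carton",cv2.boundingRect(max(cv2.findContours(mm,0,1)[0],key=cv2.contourArea)))
```

```text
bbox 307 240 31 44
0.725 0.086 x 303.3 335.3 bottom 284.1 w 31.9
0.725 0.0875 x 303.2 335.4 bottom 285.0 w 32.1
0.725 0.096 x 302.7 335.9 bottom 290.2 w 33.2
0.735 0.086 x 304.8 336.7 bottom 284.1 w 31.9
0.735 0.0875 x 304.7 336.8 bottom 285.0 w 32.1
0.735 0.096 x 304.2 337.4 bottom 290.3 w 33.2
0.745 0.086 x 306.3 338.2 bottom 284.2 w 31.9
0.745 0.0875 x 306.2 338.3 bottom 285.1 w 32.1
0.745 0.096 x 305.7 338.9 bottom 290.3 w 33.2
carton (13, 17, 90, 84)
carton (13, 17, 90, 84)
```

The knob's lower edge is at row 284, which matches pin home (284.1, against 290 if it were up). The arm is at about 0.745 rad and the carton's outline is unchanged.

```bash
python3 -c "
from rig import ctrl
print(ctrl.close_job())"
```

```text
the job is handed in; nothing more can be done
None
```

The pin is home in the left-hand hole, on the carton's side, and I handed the job in at about 11 s of the 48 s allowed. `close_job` gave no verdict, so the result rests on my own checks.

**What I did:** I gripped the knob, drew the pin about 12 mm and swung the arm to the left. I stopped about 2 mm short of the hole, let the pin down onto the plate and nudged it with loosely opened jaws until it snapped in. Then I opened the gripper and rose clear.

**Last checks:**
- **Pin depth:** the knob's lower edge is at image row 284, where 284.1 is predicted for fully home and 290 for still up.
- **Arm angle:** about 0.745 rad from the middle, inside the 0.57 to 0.83 range. The three earlier image estimates of the hole were 0.725, 0.729 and 0.738 rad, so they differ by up to about 2 mm along the track.
- **Forces:** no wrist force I read went above about 11 N. The sideways push read at most 5.5 N, with one 1.8 mm stick-slip jump as the pin slid and went in. The contact force at the pin itself was not measured.
- **Carton, case and mallet:** the case and mallet areas of the top view did not change, and the carton's outline is identical before and after. The carton area did change in about 8% of its pixels, which I put down to the arm's shadow.

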